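# Turn the tasting stand to the arrow

### The job

Turn the revolving tasting stand by gently pushing its spokes with the fingertips, either way round, until the tall slim bottle stands squarely in front of the fixed arrow on the stand's foot, and leave it standing still there. Push nothing but the spokes: do not touch the plate or the things on it, grasp or lift nothing, and leave everything on the counter where it is.

Things in the scene. Friction and masses are not known exactly. Their poses are not given: they have to be found in the camera images.
- stand: Fixed dark steel foot of the revolving stand, a disc 170 mm across. Origin: its underside, on the vertical turning axis. A flat bar runs along its own +x (customers' side, away from the robot) to a post 180 mm from the axis with a flat white arrow (71 mm long, 45 mm wide) 46 mm above the counter; its tip, 148 mm from the axis, points at the axis. It does not turn. Under 52 mm high, below the spokes.
- turntable: The turning part: steel hub 24 mm across, top 164 mm above the counter. Origin on the axis, 24 mm above the counter. Turns either way without end about the vertical, dry friction 0.25 N m, damping 0.15 N m s/rad; stays where left. Spokes lie along its own +x, +y, -x, -y; the four things on the plate stand midway between spokes, at 45 degrees. Starts 20 degrees or more off.
- plate: Round wooden plate of the turntable, 230 mm across, 8 mm thick, top 36 mm above the counter. Same origin and axes as the turntable. Carries four loose things, on flat dark seats 72 mm from the axis. Not to be pushed.
- spokes: Four level aluminium bars 14 mm thick, from the hub to 150 mm from the axis, each with a 22 mm black ball at its end; centreline 148 mm above the counter (124 mm above this origin). They pass above everything on the plate and nearby counter. Same origin and axes as the turntable. These are what is pushed.
- oil_bottle: The bottle: tall slim amber bottle with a narrow neck and red cap, 42 mm across, 95 mm tall, about 0.14 kg, loose on the plate 72 mm from the axis; its top is 131 mm above the counter. The tallest and slimmest of the four things. Origin: centre of its underside.
- squat_jar: Squat amber jar with red cap, 62 mm across, 50 mm tall, loose on the plate. Origin: centre of its underside.
- round_jar: Amber jar with red cap, 58 mm across, 70 mm tall, loose on the plate. Origin: centre of its underside.
- cup: White open cup, 60 mm across, 50 mm tall, loose on the plate. Origin: centre of its underside.
- jar_a: Large amber jar with red cap, 68 mm across, 90 mm tall, on the counter left of the stand; bystander. Origin: centre of its underside.
- jar_b: Like jar_a, standing near it; bystander. Origin: centre of its underside.
- tin: Steel tin, 72 mm across, 75 mm tall, on the counter right of the stand; bystander. Origin: centre of its underside.
- bowl: White bowl, 100 mm across, 45 mm tall, on the counter right of the stand; bystander. Origin: centre of its underside.
- spoon: Spoon 170 mm long lying on the counter; bystander. Origin: underside, on the handle's line.
- stamp: Small wooden block stamp 45 x 35 x 50 mm on the counter; bystander. Origin: centre of its underside.
There are look-alikes about, which are no part of the job. What is shaped like the cup but green is not meant. Leave any blue look-alike of the round_jar alone.

How it is judged:
By the outcome, as a careful person would: the job done as asked, in the order asked, and still so for the second after the job is handed in, with the robot touching nothing.
It also fails if it takes over 54 s, if anything falls off the work surface, if the arm or the gripper's body presses on something with over 40 N, if the wrist force passes 120 N, or if a joint passes its speed limit or range.

### The arm

A 6-joint arm with a two-finger parallel gripper is mounted at the origin on the work surface. World frame = base frame: x ahead of the robot, y to its left, z up, the work surface at z = 0. Lengths are in m, angles in rad, forces in N, time in s.
With the tool pointing down it reaches from about 0.375 to 0.975 m from the base axis. Payload 3.8 kg.
Tool frame: the origin (TCP) lies on the centre line of the jaws, within the pads' length; the fingertips stand 14 mm ahead of it and the grasp point (between the pads) lies 5 mm behind it; z points along the fingers, y is the line along which they close (so a half turn about z gives the same grasp; the last joint's range is limited). The gripper opens to 85 mm and grips with 20 to 120 N. Pads are 22 mm wide; open, the fingers measure 114 mm over their backs; the gripper's body (76 mm by 85 mm) begins 54 mm behind the grasp point. The pads swing forward as they close: fully open they stand 13 mm farther back than shut.
Start: joints at [1.301, 0.264, 1.604, -0, 1.274, -0.037], TCP at [0.156, 0.657, 0.245] pointing down, gripper open.
Joint ranges: [-2.63, 2.63], [-0.94, 2.18], [0.31, 2.57], [-1.31, 4.45], [0, 2.66], [-2.55, 2.55]. Speed limits (rad/s): [2.57, 2.57, 3.14, 3.14, 3.14, 3.14].

### API

Orientations are given as a rotation vector (axis times angle).
In Python, from workcell import bot, eyes, spot_in gives the robot as it stands.
- The arm moves only by the tool carry_out, never from a script. Its argument "series" is text: rows parted by semicolons, each of 4 numbers parted by spaces: the shift along the world's x, y, z in m, then the turn about the world's z in degrees. In form: tx ty tz roll; .... A call has 1 to 20 rows; each row shifts and turns the commanded pose from where the row before left it; what a row does not reach is not made up. A row lasts 1/8 s, in which the tool goes at most 62.5 mm and 10.7 degrees, less where a joint would pass 70% of its speed; a pose out of reach is approached as far as the arm can. A call is refused whole if a number of a shift passes 0.0625 or a number of a turn 10.7, either way. A call with a gripper value outside its range is refused whole. "jaw" is the gripper command: -1 is shut, 1 is fully open, values between are in proportion, set as the call begins (left out, the last holds). The fingers move at their own pace and stop on an object; "grip_force" is the grip in N (left out, the last holds). Time passes only in rows, so rows that do not move let the fingers close. It gives the time, the measured TCP pose, the force, the opening and the grip force at its end, in the units of the state.
- bot.read_state(): the state, without advancing time (a new reading comes with each control period).
- eyes.read_camera(name): name is "scene" or "top" or "wrist"; returns (picture, depth): 400x640x3 uint8, blue, green, red; 400x640 float32, m along the optical axis (not along the pixel's ray), 0 where there is no reading.
- eyes.get_calibration(name): a dict with "K" (3x3 intrinsics, pixels), "position" and "rotation" of the camera in the world; the wrist camera has in their place "T_tool_cam" (4x4, takes a point from camera to tool coordinates, whose origin is the TCP and whose axes are the flange's). Camera axes: x right, y down, z forward; pixel columns grow to the right and rows downward; lengths in m; the calibration is good to about 2 mm. The wrist camera is an equidistant fisheye: a pixel r from the principal point sees the ray r / f radians off the axis. A picture is of the moment at which its call begins: read the wrist's pose just before it. get_calibration takes no time and is no camera call.
- bot.finish_job(): hands the job in; it is judged then, once.
Trained networks look in the newest picture that a camera, given by its name, has taken for a name from the list of things; names that differ only in an ending like _2 or _b are one class to them, and where a whole thing is asked for, a point or a joint stands for the part that bears it (a point fixed in the world has none). Each returns a list of dicts, best first, with "score" (0 to 1); they miss things now and then, are a little off and sometimes report something else, mostly with a low value. They report only what shows in the picture. A call takes as long as a camera call. They do not tell look-alikes from the thing itself.
- spot_in(camera, target): "rect" ([centre column, centre row, width, height] in pixels, round what is visible of it).
The state is a dict: "time": time; "q": joint angles; "joint_vel": joint speeds; "joint_torque": joint torques, N m; "tool_pos": TCP position; "tcp_rot": TCP orientation; "wrist_force": force on the tool from outside, world axes, zero at the start; "torque": the same for the moment, N m; "width": opening from 0.0 (shut) to 1.0 (fully open); "grip_force": force on a finger pad.
Only numpy, scipy, OpenCV 4.12 (cv2) and the standard library are available. Lean on these libraries where they do the work, as an engineer would, in place of code of your own. Each camera call takes 0.05 s, during which the arm holds its last target. There are 200 camera calls.

## Working session

There is one attempt and no reset: what is moved stays moved. The work goes in short steps, Python scripts to look and compute and a tool call to move; the robot and the scene stay as the last step left them, time stands still between calls to the robot, and variables do not carry over. Pictures are saved under pics/ and viewed, at most 10 in all, crops included, and the job is handed in when it is done.

Besides the shell and the picture viewer there is one more tool, called by a JSON object that holds its "api" and its "payload". carry_out: Moves the arm, as the interface text tells. Its arguments: {"type":"object","properties":{"series":{"type":"string"},"jaw":{"type":"number"},"grip_force":{"type":"number"}},"required":["series"]}

```bash
mkdir -p pics
cat > h.py <<'E'
import numpy as np, cv2
from workcell import bot, eyes, spot_in
def cloud(n):
    im,d=eyes.read_camera(n); c=eyes.get_calibration(n); K=np.array(c["K"])
    v,u=np.mgrid[:400,:640]
    p=np.stack([(u-K[0,2])/K[0,0]*d,(v-K[1,2])/K[1,1]*d,d],-1)
    R=np.array(c["rotation"])
    if R.shape!=(3,3): R=cv2.Rodrigues(R)[0]
    return im,d,p@R.T+np.array(c["position"])
E
python3 - <<'E'
from h import *
a=[]
for n in ("top","scene"):
    im,d,P=cloud(n); cv2.imwrite(f"pics/{n}0.png",im)
    for t in ("stand","spokes","oil_bottle","turntable"):
        for r in spot_in(n,t)[:3]:
            u,v=map(int,r["rect"][:2]); print(n,t,round(r["score"],2),np.round(r["rect"]),P[min(v,399),min(u,639)].round(3))
    np.save(n+"0.npy",P)
s=bot.read_state();print(s["time"],s["tool_pos"],s["tcp_rot"])
E
```

```text
top stand 0.6 [347. 142.  17.  48.] [0.684 0.01  0.153]
top spokes 0.72 [315. 203. 164. 160.] [0.57  0.073 0.164]
top oil_bottle 0.92 [303. 176.  19.  28.] [0.634 0.094 0.111]
top oil_bottle 0.69 [316. 204. 166. 160.] [0.568 0.072 0.161]
top turntable 0.84 [318. 205. 164. 160.] [0.565 0.07  0.162]
top turntable 0.71 [224. 172.  39.  42.] [0.656 0.251 0.088]
scene stand 0.59 [382. 245.  47.  34.] [ 0.729 -0.004  0.049]
scene stand 0.38 [265. 256.  39.  51.] [ 0.543 -0.146  0.075]
scene spokes 0.85 [326. 167. 129.  97.] [0.573 0.055 0.148]
scene oil_bottle 0.69 [363. 186.  18.  39.] [0.648 0.08  0.102]
scene turntable 0.73 [325. 180. 129. 120.] [0.539 0.116 0.037]
scene turntable 0.59 [398. 157.  31.  42.] [0.674 0.236 0.063]
0.5 [0.15573927 0.65674629 0.2452401 ] [ 3.64856981e-01  3.12032581e+00 -1.32037696e-04]
```

View pics/top0.png

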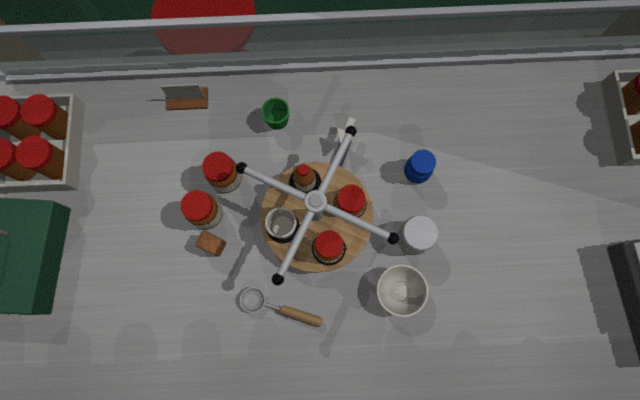

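View pics/scene0.png

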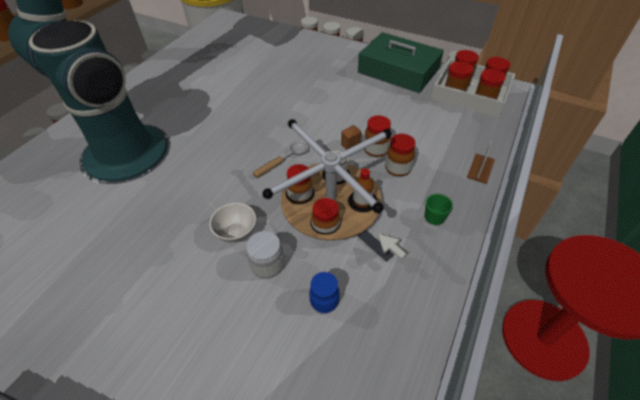

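Top view: hub at (315,203), spoke balls at (351,131), (241,168), (278,279) and (393,238). The bottle is at (303,176) and the arrow, partly hidden by a spoke, is around (347,130). The bottle has to turn clockwise as seen from above, roughly 45°.

```bash
cat >> h.py <<'E'
def circ(P):
    # axis/spoke angle fit from points in the spoke layer
    q=P.reshape(-1,3); m=(q[:,2]>.137)&(q[:,2]<.175)&(np.hypot(q[:,0]-.57,q[:,1]-.07)<.19)
    return q[m]
def spokes(P,c=None):
    from scipy.optimize import least_squares
    q=circ(P)[:,:2]
    def f(p):
        d=q-p[:2]; r=np.hypot(*d.T); a=np.arctan2(d[:,1],d[:,0])-p[2]
        a=(a+np.pi/4)%(np.pi/2)-np.pi/4
        return np.where(r>.03,r*np.sin(a),0)
    best=min((least_squares(f,[.57,.07,t],loss="soft_l1",f_scale=.004) for t in np.arange(0,1.57,.2)),key=lambda s:s.cost)
    return best.x[:2],np.degrees(best.x[2])%90,len(q)
E
python3 - <<'E'
from h import *
for n in("top","scene"):
    P=np.load(n+"0.npy"); im=cv2.imread(f"pics/{n}0.png").astype(int)
    c,a,k=spokes(P); print(n,c.round(4),a.round(2),k)
    r=np.hypot(P[...,0]-c[0],P[...,1]-c[1])
    m=(im.min(-1)>(110 if n=="top" else 150))&(P[...,2]>.036)&(P[...,2]<.056)&(r>.135)&(r<.235)&(P[...,0]>c[0]+.08)
    q=P[m]; print("arrow",len(q),q.mean(0).round(4) if len(q) else 0, np.degrees(np.arctan2(*(q.mean(0)[:2]-c)[::-1])))
    if len(q): print(q.min(0),q.max(0), np.percentile(im[m].min(-1),[5,50]))
    # foot bar: dark, z low, r .12-.15
    m=(im.max(-1)<75)&(P[...,2]<.04)&(P[...,2]>0.005)&(r>.12)&(r<.175); q=P[m]
    print("bar",len(q), np.degrees(np.arctan2(*(q.mean(0)[:2]-c)[::-1])),q.min(0),q.max(0)) if len(q) else 0
    hs=cv2.cvtColor(im.astype(np.uint8),cv2.COLOR_BGR2HSV)
    m=((hs[...,0]<8)|(hs[...,0]>172))&(hs[...,1]>150)&(P[...,2]>.115)&(P[...,2]<.137)&(r<.12); q=P[m]
    if len(q): print("cap",len(q),q.mean(0).round(4),np.degrees(np.arctan2(*(q.mean(0)[:2]-c)[::-1])))
E
```

```text
top [0.5725 0.0735] 61.92 2952
arrow 142 [0.7507 0.0046 0.0484] -21.129151272221225
[ 0.72199207 -0.01703389  0.04203957] [0.77761251 0.02211853 0.05240613] [122.1 151. ]
bar 67 -44.20981591854765 [ 0.5111479  -0.09153806  0.00513497] [0.73622553 0.02946888 0.03935555]
cap 102 [0.641  0.0941 0.1289] 16.744802094833183
scene [0.5768 0.0692] 61.83 2042
arrow 181 [0.7441 0.0037 0.0484] -21.37882596916288
[ 0.7173219  -0.01274143  0.04484447] [0.77514615 0.01899608 0.05160554] [152. 156.]
bar 184 -22.30073864883913 [ 0.6847139  -0.00569017  0.00501871] [0.73785723 0.03573097 0.01131888]
cap 82 [0.645  0.0904 0.1275] 17.267101019474076
```

{"api": "carry_out", "payload": {"series": "0.01 -0.02 0 -1; 0.0226 -0.0424 0 -1; 0.0226 -0.0424 0 -1; 0.0226 -0.0424 0 -1; 0.0226 -0.0424 0 -1; 0.0226 -0.0424 0 -1; 0.0226 -0.0424 0 -1; 0.0226 -0.0424 0 -1; 0.0226 -0.0424 0 -1; 0.0226 -0.0424 0 -1; 0.0226 -0.0424 0 -1; 0.0226 -0.0424 0 -1; 0.0226 -0.0424 0 -1; 0.0226 -0.0424 0 -1; 0.01 -0.02 0 -1; 0.01 -0.02 0 0; 0 0 0 0; 0 0 0 0", "jaw": -1}}

```text
time: 2.75
tool_pos: [0.4792, 0.0459, 0.2453]
tcp_rot: [-0.769, -3.046, -0.001]
wrist_force: [-0.9, -0.3, -0.7]
width: 0.0
grip_force: 0.0
```

{"api": "carry_out", "payload": {"series": "-0.005 0.01 -0.02 0; -0.005 0.01 -0.03 0; -0.005 0.01 -0.03 0; -0.006 0.01 -0.016 0; 0 0 0 0; 0 0 0 0"}}

```text
time: 3.5
tool_pos: [0.4595, 0.0859, 0.1505]
tcp_rot: [0.767, 3.044, 0.001]
wrist_force: [0.7, 0.1, -0.3]
width: -0.001
grip_force: 0.0
```

Run:
```python
from h import *
im,d,P=cloud("top"); cv2.imwrite("pics/top1.png",im[80:320,180:460]); print(spokes(P)); print(bot.read_state()["wrist_force"])
```

```text
(array([0.57245073, 0.07320196]), np.float64(62.03399235394534), 1547)
[ 0.57534475 -0.47773178  0.58566079]
```

View pics/top1.png

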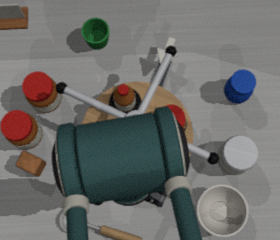

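The gripper sits between the two near spokes and touches nothing. The arrow shows at crop (168,45). I'll push the near-left spoke about 32° first.

{"api": "carry_out", "payload": {"series": "0.0024 0.0064 0 0; 0.0024 0.0065 0 0; 0.002 0.0065 0 0; 0.0013 0.0037 0 -2; 0.0013 0.0037 0 -2; 0.0015 0.0036 0 -2; 0.0015 0.0036 0 -2; 0.0018 0.0035 0 -2; 0.0018 0.0035 0 -2; 0.002 0.0033 0 -2; 0.002 0.0033 0 -2; 0.0022 0.0032 0 -2; 0.0022 0.0032 0 -2; 0.0025 0.003 0 -2; 0.0025 0.003 0 -2; 0.0027 0.0029 0 -2; 0.0027 0.0029 0 -2; 0.0029 0.0027 0 -2; 0.0029 0.0027 0 -2; 0 0 0 0"}}

```text
time: 6.05
tool_pos: [0.499, 0.1572, 0.149]
tcp_rot: [-1.577, -2.716, 0.001]
wrist_force: [-1.0, 0.7, 0.4]
width: -0.0
grip_force: 0.3
```

```bash
cat >> h.py <<'E'
def arrow(n,im,P,c,thr):
    im=im.astype(int); r=np.hypot(P[...,0]-c[0],P[...,1]-c[1])
    m=(im.min(-1)>thr)&(P[...,2]>.040)&(P[...,2]<.056)&(r>.135)&(r<.235)&(P[...,0]>c[0]+.08)
    q=P[m][:,:2]; (x,y),(w,h),t=cv2.minAreaRect(q.astype(np.float32)*1000)
    mid=q.mean(0); print(n,"arrow",len(q),"centroid ang",np.degrees(np.arctan2(*(mid-c)[::-1])).round(2),"rect",np.round([x,y,w,h,t],1),"rect ang",np.degrees(np.arctan2(y/1000-c[1],x/1000-c[0])).round(2))
    hs=cv2.cvtColor(im.astype(np.uint8),cv2.COLOR_BGR2HSV)
    m=((hs[...,0]<8)|(hs[...,0]>172))&(hs[...,1]>150)&(P[...,2]>.115)&(P[...,2]<.137)&(r<.12); q=P[m]
    if len(q): print("cap",len(q),q.mean(0).round(4),np.degrees(np.arctan2(*(q.mean(0)[:2]-c)[::-1])).round(2),np.hypot(*(q.mean(0)[:2]-c)))
E
python3 - <<'E'
from h import *
for n,t,c in (("top",115,[.5725,.0734]),("scene",145,[.5768,.0692])):
    im,d,P=cloud(n); print(spokes(P)); arrow(n,im,P,np.array(c),t); cv2.imwrite(f"pics/{n}2.png",im)
print(bot.read_state()["wrist_force"])
E
```

```text
(array([0.57254948, 0.07359138]), np.float64(31.241723442210642), 2371)
top arrow 305 centroid ang -22.51 rect [709.1 -43.  158.1  67.9  52.3] rect ang -40.42
cap 101 [0.6419 0.0562 0.1288] -13.91 0.07148666089903385
(array([0.574559, 0.068593]), np.float64(31.866273915073243), 2084)
scene arrow 222 centroid ang -21.48 rect [745.1   2.6  33.8  62.9  46.7] rect ang -21.61
cap 93 [0.646  0.0527 0.1275] -13.38 0.07109839674610086
[-0.12018271  0.68598559  0.59982563]
```

Run:
```python
from h import *
for n,t,c in (("top",110,[.5725,.0735]),("scene",140,[.576,.069])):
    im,d,P=cloud(n); c=np.array(c)
    if n=="top": cv2.imwrite("pics/t3.png",cv2.resize(im[90:230,250:450],None,fx=4,fy=4,interpolation=cv2.INTER_CUBIC))
    X=P[...,0]-c[0];Y=P[...,1]-c[1];r=np.hypot(X,Y);a=np.degrees(np.arctan2(Y,X))
    m=(im.min(-1)>t)&(P[...,2]>.044)&(P[...,2]<.053)&(r>.135)&(r<.23)&(abs(a+22)<17)
    q=np.stack([X[m],Y[m]],-1)
    u=np.array([np.cos(np.radians(-22)),np.sin(np.radians(-22))]);s=q@u;w=q@[-u[1],u[0]]
    print(n,len(q),"mean a",a[m].mean())
    for lo in np.arange(.145,.225,.008):
        k=(s>=lo)&(s<lo+.008)
        if k.sum()>3: print(round(lo,3),k.sum(),"mid deg",np.degrees((w[k].min()+w[k].max())/2/s[k].mean()).round(2)-22,"width",(np.ptp(w[k])*1000).round(1))
```

```text
top 296 mean a -22.35364371126976
0.153 19 mid deg -22.5 width 11.0
0.161 30 mid deg -22.36 width 19.9
0.169 51 mid deg -22.2 width 29.2
0.177 69 mid deg -22.26 width 39.9
0.185 46 mid deg -22.34 width 42.5
0.193 24 mid deg -22.29 width 13.1
0.201 26 mid deg -22.28 width 14.1
0.209 22 mid deg -22.32 width 13.2
0.217 8 mid deg -22.37 width 11.3
scene 244 mean a -21.312771267096828
0.145 7 mid deg -20.92 width 5.7
0.153 19 mid deg -21.25 width 12.2
0.161 32 mid deg -21.37 width 21.2
0.169 49 mid deg -21.31 width 31.5
0.177 58 mid deg -21.52 width 38.1
0.185 21 mid deg -21.0 width 12.1
0.193 19 mid deg -21.36 width 9.9
0.201 21 mid deg -21.27 width 12.8
0.209 18 mid deg -21.47 width 11.7
```

View pics/t3.png

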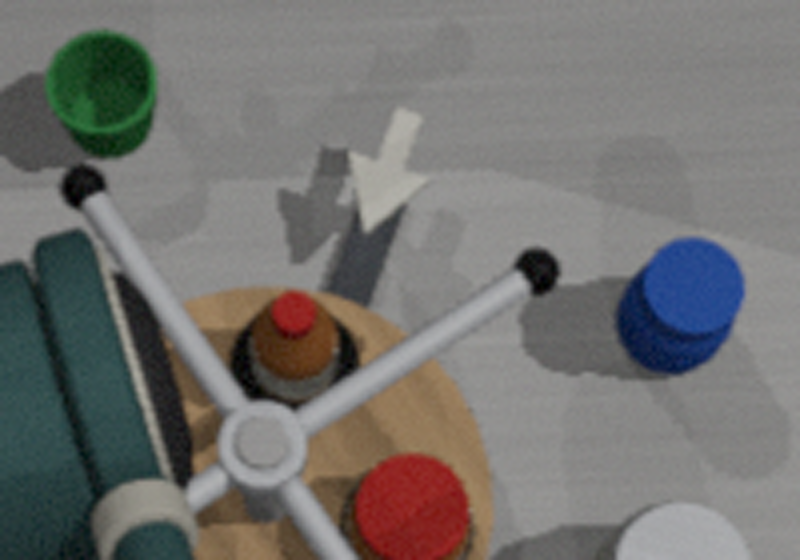

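The arrow is at crop (395,170), pointing at the hub. The bottle, at (292,345), still needs about 8.4° clockwise.

{"api": "carry_out", "payload": {"series": "0.003 0.0025 0 -2; 0.0031 0.0024 0 -2; 0.0032 0.0023 0 -2; 0.0032 0.0022 0 -2; 0 0 0 0; 0 0 0 0"}}

```text
time: 7.0
tool_pos: [0.5118, 0.1662, 0.1492]
tcp_rot: [1.764, 2.599, 0.0]
wrist_force: [-1.1, -0.5, -0.4]
width: 0.001
grip_force: 0.3
```

```bash
cat > m.py <<'E'
from h import *
for n,t,c in (("top",115,[.5725,.0735]),("scene",145,[.576,.069])):
    im,d,P=cloud(n); print(spokes(P)); arrow(n,im,P,np.array(c),t)
    if n=="top": cv2.imwrite("pics/tm.png",cv2.resize(im[90:310,200:450],None,fx=2.4,fy=2.4))
s=bot.read_state();print(s["wrist_force"],s["tool_pos"],s["time"])
E
python3 m.py
```

```text
(array([0.57243313, 0.07352117]), np.float64(23.319992067242772), 2438)
top arrow 304 centroid ang -22.53 rect [735.5 -55.4 158.2  68.7  81.7] rect ang -38.34
cap 105 [0.639  0.0469 0.129 ] -21.83 0.07160406527909802
(array([0.57474998, 0.06897051]), np.float64(23.869832480063177), 2100)
scene arrow 224 centroid ang -21.2 rect [746.2   1.9  33.9  60.1  45.1] rect ang -21.51
cap 96 [0.6433 0.0429 0.1272] -21.17 0.07214368305651464
[-1.13379953  0.51189722 -0.10245307] [0.5118108  0.16610311 0.14927623] 7.1
```

{"api": "carry_out", "payload": {"series": "0.0006 0.0003 0 0; 0 0 0 0; -0.004 -0.0018 0 0; -0.012 -0.005 0 0; -0.012 -0.005 0 0; 0 0 0.02 0; 0 0 0.04 0; 0 0 0.04 0; -0.02 0.03 0.02 0; -0.02 0.05 0 0; -0.01 0.05 0 0; 0 0.04 0 0; 0 0 0 0; 0 0 0 0"}}

```text
time: 8.85
tool_pos: [0.4337, 0.3239, 0.269]
tcp_rot: [1.764, 2.6, -0.002]
wrist_force: [0.4, -1.1, 0.5]
width: 0.006
grip_force: 0.0
```

```bash
python3 m.py
```

```text
(array([0.57249866, 0.07349111]), np.float64(23.25958084453639), 2964)
top arrow 301 centroid ang -22.42 rect [745.    2.8  38.2  63.7  42.2] rect ang -22.29
cap 104 [0.6389 0.0468 0.1295] -21.92 0.071545747650581
(array([0.57688795, 0.06991346]), np.float64(23.19328083048979), 2001)
scene arrow 187 centroid ang -21.08 rect [745.5   2.4  30.2  61.9  44.6] rect ang -21.44
cap 94 [0.6434 0.043  0.1273] -21.12 0.07225809546282017
[-0.40729945 -0.51454872  0.11030064] [0.43407045 0.32345283 0.26914807] 8.95
```

View pics/tm.png

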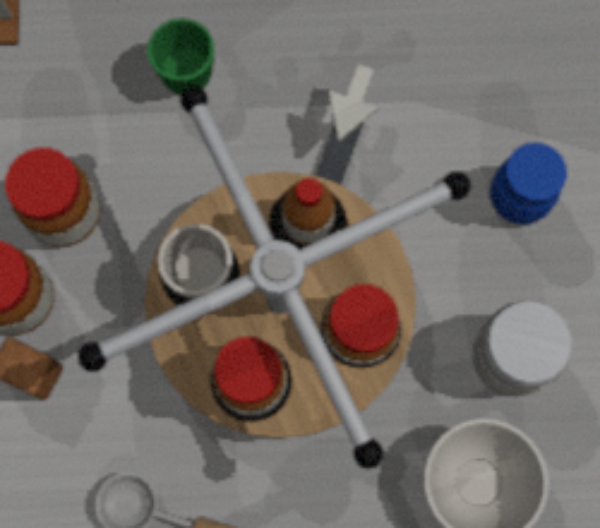

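The bottle, at (308,205), stands in line with the arrow at (350,105) to within about 0.5°. The arm is clear and nothing else has moved.

```bash
python3 -c "
from workcell import bot
print(bot.finish_job())"
```

```text
the job is handed in; nothing more can be done
None
```

The tall slim bottle now stands in front of the fixed arrow, within about half a degree by the camera measurements; I pushed only one spoke, the arm was clear of everything, and I handed the job in at about 9 s.

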